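# Open the screw jar in the bench holder

### The job

Lift the square glass jar by its red lid and lower it gently, base down and lid up, into the square pocket of the wooden holder, which braces it. Then unscrew the tight lid there, anticlockwise by a good sixty degrees, stopping as soon as the threads let go, and raise it straight up. Finish still gripping the lid, level, over the jar's mouth with its lower edge about 2 cm above the rim and touching only your fingers; leave the tin, the cup and the bottle where they are.

Things in the scene. Friction and masses are not known exactly. Their poses are not given: they have to be found in the camera images.
- lid_center (a point): Centre of the red ribbed screw lid: 62 mm across, 26 mm tall, z out of its top. Starts tight on the jar, 98 mm above the jar's underside; under its lower edge are 15 mm of 45 mm thick neck, then the shoulder. The jar (0.35 to 0.6 kg) can be carried by it, with 1 to 2 mm slack up and down. It does not rise as it turns: lugs inside it hold it down until they clear the neck's ribs.
- jar_center (a point): Point on the green glass jar's axis, 53 mm above its underside. Body 70 mm square and 70 mm tall, faces along this frame's x and y, then a round neck up to the rim, 106 mm above the underside. z points up out of the mouth. Stands on the bench at the start, yaw within 0.7 rad. If it is not braced it just turns along with the lid.
- jar_rim (a point): Centre of the jar's rim, 106 mm above its underside.
- seal (a joint): Orange rubber ring on the jar's neck, turned by the lid: how far the lid is unscrewed, rad, 0 = tight (start), grows anticlockwise seen from above. Trails the lid by up to 0.06 rad. Turning takes about 0.5 N m. The lid is free to lift off once turned 1.02 (up to 1.6); past 1.55 it is overwound; stop at 1.75.
- pocket (a point): Centre of the pocket floor in the fixed light-wood holder (block 140 x 140 mm, 45 mm tall). Pocket 74 mm square, sides along this frame's x and y, 35 mm deep, edges chamfered 4 mm; floor 10 mm above the bench. The jar fits in any of four quarter turns; fully home, its underside is on the floor.
- tin: Bystander: blue tin with a red band, 74 mm across, 78 mm tall; origin at the centre of its underside.
- cup: Bystander: white cup, 72 mm across, 75 mm tall; origin at the centre of its underside.
- bottle: Bystander: amber bottle with yellow cap, 60 mm across, 120 mm tall; origin at the centre of its underside.
Not all that is in view belongs to the job. What is shaped like the part that bears lid_center but purple or turquoise is not meant.

How it is judged (in metres and radians):
On the way, in this order (a step that is already met when the one before it is completed fails the run):
1. the jar is home in the pocket, upright, lid still tight (z of jar_center in the frame of pocket below 0.056 m and horizontal distance between jar_center and pocket below 0.006 m and angle between jar_center's own z axis and vertical below 0.07 rad and value of joint seal below 0.2 rad and distance between lid_center and jar_center below 0.05 m), for 0.2 s.
2. the lid is unscrewed until it lets go, jar still in the pocket (value of joint seal above 0.94 rad and z of jar_center in the frame of pocket below 0.06 m and distance between lid_center and jar_center below 0.052 m), for 0.1 s.
At the end, for the whole second after the job is handed in: Lid held still in the fingers, level to 0.2 rad, within 18 mm of centred over the rim, lower edge 6 to 45 mm above it, not touching the jar. Jar upright (0.07 rad), home in the pocket (3 mm, 6 mm sideways). Tin, cup and bottle moved under 20 mm (z of lid_center in the frame of jar_rim between 0.019 and 0.058 m and horizontal distance between lid_center and jar_rim below 0.018 m and angle between lid_center's own z axis and vertical below 0.2 rad and contact force between the fingers and lid above 1 N and contact force between lid and jar below 0.05 N and linear speed of lid below 0.03 m/s and z of jar_center in the frame of pocket below 0.056 m and horizontal distance between jar_center and pocket below 0.006 m and angle between jar_center's own z axis and vertical below 0.07 rad and linear speed of jar below 0.02 m/s and distance of each of tin, cup, bottle from where it was at the start of the episode below 0.02 m); the arm keeps its last pose, push and grip.
It fails at once if the lid is wrung on past where it lets go (value of joint seal above 1.55 rad).
It fails at once if the glass jar is knocked hard on the holder (contact force between jar and holder above 80 N).
It fails at once if the jar is tipped over (angle between jar_center's own z axis and vertical above 0.5 rad).
It fails at once if a bystander is pushed away (distance of any of tin, cup, bottle from where it was at the start of the episode above 0.03 m).
It also fails if it takes over 53 s, if anything falls off the work surface, if the arm or the gripper's body presses on something with over 40 N, if the wrist force passes 120 N, or if a joint passes its speed limit or range.

### The arm

A 6-joint arm with a two-finger parallel gripper is mounted at the origin on the work surface. World frame = base frame: x ahead of the robot, y to its left, z up, the work surface at z = 0. Lengths are in mm, angles in rad, forces in N, time in s.
With the tool pointing down it reaches from about 325 to 1000 mm from the base axis. Payload 5.1 kg.
Tool frame: the origin (TCP) lies on the centre line of the jaws, within the pads' length; the fingertips stand 11 mm ahead of it and the grasp point (between the pads) lies 8 mm behind it; z points along the fingers, y is the line along which they close (so a half turn about z gives the same grasp; the last joint's range is limited). The gripper opens to 85 mm and grips with 20 to 120 N. Pads are 22 mm wide; open, the fingers measure 114 mm over their backs; the gripper's body (76 mm by 85 mm) begins 54 mm behind the grasp point. The pads swing forward as they close: fully open they stand 13 mm farther back than shut.
Start: joints at [-1.395, 0.124, 1.65, -0, 1.367, -0.083], TCP at [166.316, -628.35, 242.322] pointing down, gripper open.
Joint ranges: [-2.61, 2.61], [-1.02, 2.33], [0.03, 2.71], [-1.35, 4.49], [0.32, 2.68], [-2.91, 2.91]. Speed limits (rad/s): [2.57, 2.57, 3.14, 3.14, 3.14, 3.14].

### API

Orientations are given as a unit quaternion [x, y, z, w].
In Python, from cell import bot gives the robot as it stands.
- The arm moves only by the tool apply_moves, never from a script. Its argument "moves" is a list of rows, each a list of 3 entries, a list of its own where there are three numbers: the shift along the tool's x, y, z in m, then the turn about the tool's z in degrees, then the finger opening in m, from 0 to 0.0854. In form: [[[x, y, z], spin, jaw], ...]. A call has 1 to 10 rows; each row shifts and turns the commanded pose from where the row before left it, along the tool's axes as they then stand; what a row does not reach is not made up. A row lasts 1/12 s, in which the tool goes at most 41.7 mm and 7.16 degrees, less where a joint would pass 70% of its speed; a pose out of reach is approached as far as the arm can. A call with a gripper value outside its range is refused whole. The fingers move at their own pace and stop on an object; the grip force is fixed at half the most. Time passes only in rows, so rows that do not move let the fingers close. It gives the time, the measured TCP pose, the force, the opening and the grip force at its end, in the units of the state.
- bot.get_state(): the state, without advancing time (a new reading comes with each control period).
- bot.snapshot(name): name is "side" or "top" or "wrist"; returns a dict with "pixels" (400x640x3 uint8, blue, green, red), "fx", "fy", "cx", "cy" (pixels), "R" (3x3) and "t" (3): a world point X has camera coordinates R X + t. Camera axes: x right, y down, z forward; pixel columns grow to the right and rows downward; lengths in mm; the calibration is good to about 2 mm. A picture is of the moment at which its call begins. There is no depth.
- bot.sign_off(): hands the job in; it is judged then, once.
The state is a dict: "time": time; "joints": joint angles; "qvel": joint speeds; "tau": joint torques, N m; "ee_pos": TCP position; "orientation": TCP orientation; "ft_force": force on the tool from outside, world axes, zero at the start; "moment": the same for the moment, N m; "gripper_width": finger opening in mm; "grasp_force": force on a finger pad.
Only numpy, scipy, OpenCV 4.12 (cv2) and the standard library are available. Lean on these libraries where they do the work, as an engineer would, in place of code of your own. Each camera call takes 0.05 s, during which the arm holds its last target. There are 200 camera calls.

## Working session

There is one attempt and no reset: what is moved stays moved. The work goes in short steps, Python scripts to look and compute and a tool call to move; the robot and the scene stay as the last step left them, time stands still between calls to the robot, and variables do not carry over. Pictures are saved under pics/ and viewed, at most 10 in all, crops included, and the job is handed in when it is done.

Besides the shell and the picture viewer there is one more tool, called after "Emit:" by a JSON object that holds its "api" and its "payload", one argument or row to a line. apply_moves: Moves the arm, as the interface text tells. Its arguments: {"type":"object","properties":{"moves":{"type":"array"}},"required":["moves"]}

```bash
mkdir -p pics
cat > h.py <<'E'
import numpy as np,cv2
from cell import bot
def snap(n,f):
    s=bot.snapshot(n); cv2.imwrite('pics/'+f,s['pixels']); np.savez('pics/'+f[:-4],**{k:s[k] for k in('fx','fy','cx','cy','R','t')},px=s['pixels']); return s
def ray(s,uv,z):
    R=np.array(s['R']);t=np.array(s['t']).ravel()
    c=-R.T@t; d=R.T@np.array([(uv[0]-s['cx'])/s['fx'],(uv[1]-s['cy'])/s['fy'],1])
    return c+d*(z-c[2])/d[2]
def proj(s,X):
    c=np.array(s['R'])@np.array(X)+np.array(s['t']).ravel()
    return np.array([s['fx']*c[0]/c[2]+s['cx'],s['fy']*c[1]/c[2]+s['cy']])
E
python3 - <<'E'
from h import *
for n in('top','side'):
    s=snap(n,n+'0.png'); R=np.array(s['R']);print(n,s['fx'],-R.T@np.array(s['t']).ravel(),R[2])
a=bot.get_state();print(a['orientation'],a['gripper_width'],a['ft_force'],a['time'])
E
```

```text
top 442.868449322693 [458.9464223   40.57501527 978.96995269] [ 0.13473754  0.01564901 -0.99075774]
side 390.65840142329887 [ 277.40839863 -434.56172354  467.47730793] [ 0.43601387  0.71072518 -0.55205218]
[ 9.91639108e-01  1.29038710e-01 -7.18339290e-05 -9.40637863e-04] 85.29711866254836 [-0.37701307 -0.98523399 -0.95645178] 0.1
```

View pics/top0.png

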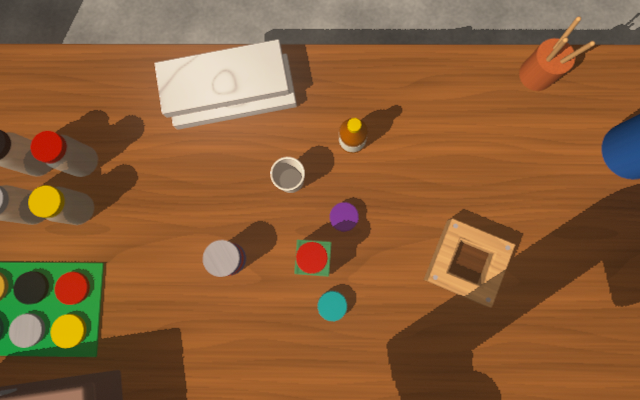

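View pics/side0.png

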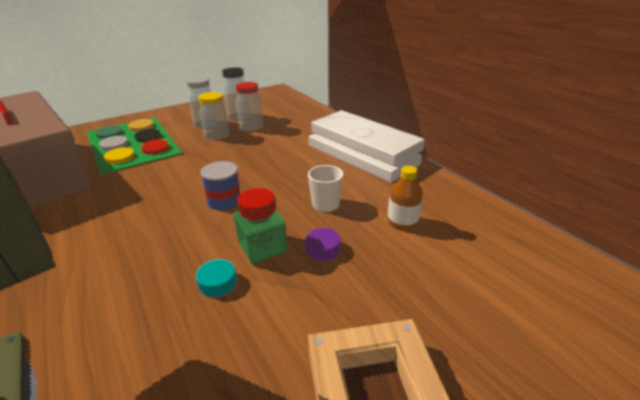

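The top view shows the red lid near (312,257) on the green body, the holder's pocket near (470,262), tin (221,258), cup (288,175), bottle (352,133), purple and turquoise lids at (344,216) and (332,306). I'll enlarge the jar and the holder.

Run:
```python
import cv2,numpy as np
p=cv2.imread('pics/top0.png')
a=cv2.resize(p[225:290,280:345],None,fx=6,fy=6,interpolation=cv2.INTER_CUBIC)
b=cv2.resize(p[205:310,420:530],(409,390),interpolation=cv2.INTER_CUBIC)
cv2.imwrite('pics/c1.png',np.hstack([a,b]))
```

```text
(no output)
```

View pics/c1.png

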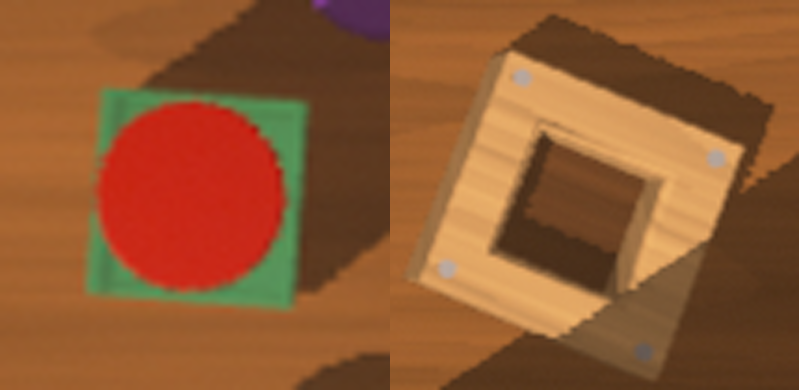

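The crop shows the jar's top-face corners at (104,90), (308,103), (295,308), (88,294), with the lid centred at (192,196). The holder's screws are at (522,78), (716,159), (643,352), (447,269).

Run:
```python
from h import *
s=np.load('pics/top0.npz')
def an(P,z,f):
    W=np.array([ray(s,f(p),z)[:2] for p in P]); e=[W[1]-W[0],W[2]-W[3],W[3]-W[0],W[2]-W[1]]
    print(W.mean(0).round(1),[round(np.linalg.norm(x),1) for x in e],[round(float(np.degrees(np.arctan2(x[1],x[0]))),1) for x in e]); return W
f1=lambda p:(280+p[0]/6-.4,225+p[1]/6-.4)
f2=lambda p:(420+(p[0]-390)/3.718-.4,205+p[1]/3.714-.4)
print('jar');an([(104,90),(308,103),(295,308),(88,294)],70,f1)
print('lid',ray(s,f1((192,196)),111))
print('hold');an([(522,78),(716,159),(643,352),(447,269)],45,f2)
an([(511,52),(744,148),(658,380),(421,277)],45,f2)
print('tin',ray(s,(221,258),78),'pur',ray(s,(344,216),26),'turq',ray(s,(332,306),26),'cup',ray(s,(288,174),75))
a=bot.get_state();from scipy.spatial.transform import Rotation as Ro
print(Ro.from_quat(a['orientation']).as_matrix().round(3))
d=np.load('pics/side0.npz');L=ray(s,f1((192,196)),111);print(proj(d,L))
```

```text
jar
[474.5  85. ] [np.float64(69.9), np.float64(70.2), np.float64(69.1), np.float64(69.3)] [-93.2, -93.3, 176.5, 176.8]
lid [474.51569685  85.17127284 111.        ]
hold
[ 468.5 -244.1] [np.float64(116.2), np.float64(115.9), np.float64(116.4), np.float64(116.0)] [-112.7, -112.5, 157.3, 157.2]
[ 468.8 -244.9] [np.float64(139.5), np.float64(140.5), np.float64(137.6), np.float64(139.0)] [-112.5, -113.1, 157.0, 157.4]
tin [472.08272535 270.66953073  78.        ] pur [565.31321932  20.60745341  26.        ] turq [374.44329025  45.14966855  26.        ] cup [647.02204876 138.56250753  75.        ]
[[ 0.967  0.256 -0.   ]
 [ 0.256 -0.967  0.002]
 [ 0.    -0.002 -1.   ]]
[255.63026074 197.42483633]
```

Emit:
{"api": "apply_moves", "payload": {
  "moves": [
    [[0.012,-0.015,0],0,0.085],
    [[0.024,-0.031,0],0,0.085],
    [[0.024,-0.031,0],0,0.085],
    [[0.024,-0.031,0],0,0.085],
    [[0.024,-0.031,0],0,0.085],
    [[0.024,-0.031,0],0,0.085],
    [[0.024,-0.031,0],0,0.085],
    [[0.024,-0.031,0],0,0.085],
    [[0.024,-0.031,0],0,0.085],
    [[0.024,-0.031,0],0,0.085]
  ]
}}

```text
time: 0.93
ee_pos: [311.5, -283.8, 241.9]
orientation: [0.992, 0.129, -0.0, -0.0]
ft_force: [0.7, 0.4, 0.3]
gripper_width: 85.0
grasp_force: 0.0
```

Emit:
{"api": "apply_moves", "payload": {
  "moves": [
    [[0.024,-0.031,0],0,0.085],
    [[0.024,-0.031,0],0,0.085],
    [[0.024,-0.031,0],0,0.085],
    [[0.024,-0.031,0],0,0.085],
    [[0.024,-0.031,0],0,0.085],
    [[0.024,-0.031,0],0,0.085],
    [[0.024,-0.031,0],0,0.085],
    [[0.024,-0.031,0],0,0.085],
    [[0.02,-0.025,0],0,0.085],
    [[0.008,-0.01,0],0,0.085]
  ]
}}

```text
time: 1.77
ee_pos: [452.2, 47.5, 241.9]
orientation: [0.991, 0.131, -0.0, -0.001]
ft_force: [-0.7, -0.3, -0.2]
gripper_width: 85.1
grasp_force: 0.0
```

```bash
cat >> h.py <<'E'
from scipy.spatial.transform import Rotation as Ro
def rem(T):
    a=bot.get_state(); M=Ro.from_quat(a['orientation']).as_matrix()
    print('t',round(a['time'],2),'pos',np.round(a['ee_pos'],1),'psi',round(float(np.degrees(np.arctan2(M[1,0],M[0,0]))),2),'zax',M[:,2].round(4),'shift mm',(M.T@(np.array(T)-a['ee_pos'])).round(1),'F',np.round(a['ft_force'],1),'M',np.round(a['moment'],2),'w',round(a['gripper_width'],1),'g',round(a['grasp_force'],1))
E
python3 - <<'E'
from h import *
rem([474.5,85.1,88])
s=snap('wrist','w1.png'); print(proj(s,[474.5,85.1,111]))
E
```

```text
t 1.77 pos [452.2  47.5 241.9] psi 15.05 zax [-5.0e-04  1.1e-03 -1.0e+00] shift mm [ 31.4 -30.4 153.9] F [-0.7 -0.3 -0.2] M [-0.05  0.1  -0.02] w 85.1 g 0.0
[278.53012981 147.38755633]
```

View pics/w1.png

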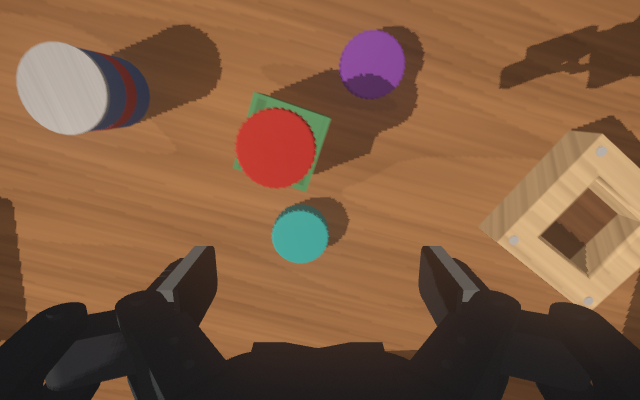

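The wrist view shows the red lid centred at about (276,148), within 3 px of the projection from the top view. Continuing above it.

Emit:
{"api": "apply_moves", "payload": {
  "moves": [
    [[0.015,-0.014,0.015],0,0.085],
    [[0.014,-0.014,0.03],0,0.085],
    [[0,0,0.025],0,0.085],
    [[0,0,0],0,0.085],
    [[0,0,0],0,0.085],
    [[0,0,0],0,0.085]
  ]
}}

```text
time: 2.32
ee_pos: [473.0, 78.0, 173.5]
orientation: [0.992, 0.129, 0.001, 0.0]
ft_force: [-0.2, 0.4, 0.3]
gripper_width: 85.1
grasp_force: 0.0
```

Run:
```python
from h import *
rem([474.5,85.1,88])
s=snap('wrist','w2.png'); p=s['pixels'].astype(int)
m=((p[...,2]>120)&(p[...,1]<70)&(p[...,0]<70)).astype(np.uint8)
n,l,st,c=cv2.connectedComponentsWithStats(m); i=1+st[1:,4].argmax(); ct=cv2.findContours((l==i).astype(np.uint8),0,1)[0]
e=cv2.fitEllipse(cv2.convexHull(max(ct,key=len)));print(st[i],e,proj(s,[474.5,85.1,111]));print(ray(s,e[0],110), ray(s,e[0],111))
```

```text
t 2.32 pos [473.   78.  173.5] psi 14.78 zax [ 1.3e-03 -1.0e-04 -1.0e+00] shift mm [ 3.2 -6.5 85.5] F [-0.2  0.4  0.3] M [-0.04 -0.04 -0.04] w 85.1 g 0.0
[ 255  158  102  101 7860] ((304.259033203125, 208.08273315429688), (99.92138671875, 102.83038330078125), 113.5475082397461) [307.00536078 208.2707652 ]
[473.88768286  86.68308981 110.        ] [474.19427982  86.72201543 111.        ]
```

View pics/w2.png

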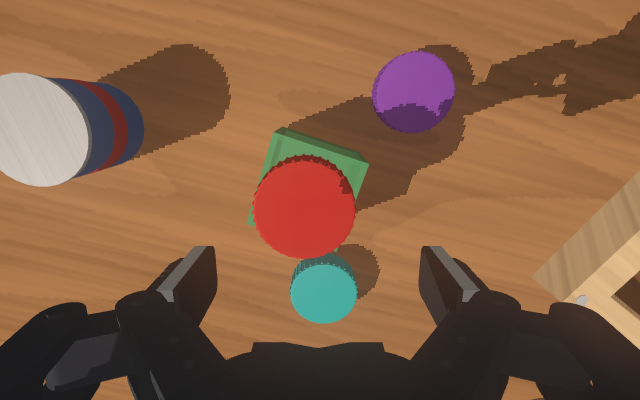

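The red lid is centred at (304,208); averaging the two views puts it at about (474.4, 86). I'll descend with a small sideways correction and then close.

Emit:
{"api": "apply_moves", "payload": {
  "moves": [
    [[0.0034,-0.0074,0.01],0,0.085],
    [[0,0,0.02],0,0.085],
    [[0,0,0.02],0,0.085],
    [[0,0,0.02],0,0.085],
    [[0,0,0.012],0,0.085],
    [[0,0,0.004],0,0.085],
    [[0,0,0],0,0.085],
    [[0,0,0],0,0.085],
    [[0,0,0],0,0.085],
    [[0,0,0],0,0.085]
  ]
}}

```text
time: 3.2
ee_pos: [475.1, 86.7, 87.8]
orientation: [0.992, 0.129, 0.001, 0.0]
ft_force: [-0.3, -0.3, -0.1]
gripper_width: 84.8
grasp_force: 0.0
```

Run:
```python
from h import *
rem([474.4,86,88])
```

```text
t 3.2 pos [475.1  86.7  87.8] psi 14.83 zax [ 2.6e-03  2.0e-04 -1.0e+00] shift mm [-0.8  0.5 -0.2] F [-0.3 -0.3 -0.1] M [ 0.05 -0.05 -0.01] w 84.8 g 0.0
```

Emit:
{"api": "apply_moves", "payload": {
  "moves": [
    [[-0.0008,0.0005,0],0,0.08],
    [[0,0,0],0,0.075],
    [[0,0,0],0,0.07],
    [[0,0,0],0,0.066],
    [[0,0,0],0,0.064],
    [[0,0,0],0,0.062],
    [[0,0,0],0,0.055],
    [[0,0,0],0,0.05],
    [[0,0,0],0,0.04],
    [[0,0,0],0,0.04]
  ]
}}

```text
time: 4.03
ee_pos: [473.7, 86.0, 86.9]
orientation: [0.992, 0.129, 0.0, -0.0]
ft_force: [-2.0, 0.7, 5.1]
gripper_width: 61.2
grasp_force: 65.1
```

Run:
```python
from h import *
rem([474.4,86,88])
```

```text
t 4.03 pos [473.7  86.   86.9] psi 14.83 zax [ 7.e-04  2.e-04 -1.e+00] shift mm [ 0.7  0.2 -1.1] F [-2.   0.7  5.1] M [ 0.2   0.29 -0.03] w 61.2 g 65.1
```

Emit:
{"api": "apply_moves", "payload": {
  "moves": [
    [[0,0,-0.002],0,0.04],
    [[0,0,-0.004],0,0.04],
    [[0,0,-0.008],0,0.04],
    [[0,0,-0.012],0,0.04],
    [[0,0,-0.015],0,0.04],
    [[0,0,-0.015],0,0.04],
    [[0,0,-0.015],0,0.04],
    [[0,0,-0.012],0,0.04],
    [[0,0,-0.006],0,0.04],
    [[0,0,0],0,0.04]
  ]
}}

```text
time: 4.87
ee_pos: [474.4, 86.0, 177.4]
orientation: [0.992, 0.129, 0.002, 0.0]
ft_force: [0.3, -0.1, -4.5]
gripper_width: 61.1
grasp_force: 66.4
```

Run:
```python
from h import *
rem([468.6,-244.4,180])
```

```text
t 4.87 pos [474.4  86.  177.4] psi 14.83 zax [ 3.7e-03  2.0e-04 -1.0e+00] shift mm [-90.1 317.9  -2.7] F [ 0.3 -0.1 -4.5] M [-0.01 -0.01  0.03] w 61.1 g 66.4
```

Emit:
{"api": "apply_moves", "payload": {
  "moves": [
    [[-0.0025,0.008,0],0,0.04],
    [[-0.005,0.016,0],0,0.04],
    [[-0.0068,0.024,0],0,0.04],
    [[-0.0068,0.024,0],0,0.04],
    [[-0.0068,0.024,0],0,0.04],
    [[-0.0068,0.024,0],0,0.04],
    [[-0.0068,0.024,0],0,0.04],
    [[-0.0068,0.024,0],0,0.04],
    [[-0.0068,0.024,0],0,0.04],
    [[-0.0068,0.024,0],0,0.04]
  ]
}}

```text
time: 5.7
ee_pos: [467.4, -140.1, 173.7]
orientation: [0.992, 0.129, -0.001, -0.001]
ft_force: [-0.3, 0.1, -4.4]
gripper_width: 60.9
grasp_force: 67.3
```

Emit:
{"api": "apply_moves", "payload": {
  "moves": [
    [[-0.0068,0.024,0],0,0.04],
    [[-0.0068,0.024,0],0,0.04],
    [[-0.0068,0.022,0],0,0.04],
    [[-0.005,0.017,0],0,0.04],
    [[-0.003,0.01,0],0,0.04],
    [[0,0,0],4.3,0.04],
    [[0,0,0],5,0.04],
    [[0,0,0],5,0.04],
    [[0,0,0],4,0.04],
    [[0,0,0],1,0.04]
  ]
}}

```text
time: 6.53
ee_pos: [465.4, -239.4, 174.1]
orientation: [0.999, -0.04, -0.001, -0.001]
ft_force: [-0.2, -0.1, -5.5]
gripper_width: 61.2
grasp_force: 67.3
```

Run:
```python
from h import *
rem([468.6,-244.4,140])
```

```text
t 6.53 pos [ 465.4 -239.4  174.1] psi -4.57 zax [-0.002   0.0013 -1.    ] shift mm [ 3.7  4.7 34.1] F [-0.2 -0.1 -5.5] M [-0.04  0.05 -0.03] w 61.2 g 67.3
```

Emit:
{"api": "apply_moves", "payload": {
  "moves": [
    [[0.0037,0.0047,0.005],0,0.04],
    [[0,0,0.01],0,0.04],
    [[0,0,0.01],0,0.04],
    [[0,0,0.005],0,0.04],
    [[0,0,0],0,0.04],
    [[0,0,0],0,0.04],
    [[0,0,0],0,0.04]
  ]
}}

```text
time: 7.12
ee_pos: [469.6, -244.8, 145.4]
orientation: [0.999, -0.039, 0.0, 0.0]
ft_force: [0.1, 0.3, -4.2]
gripper_width: 60.7
grasp_force: 67.3
```

Run:
```python
from h import *
rem([468.6,-244.4,140])
t=snap('top','t3.png');w=snap('wrist','w3.png');d=snap('side','s3.png')
for n,s in(('t',t),('w',w),('d',d)):
    print(n,proj(s,[468.6,-244.4,45]).round(), proj(s,[468.6,-244.4,125]).round())
A=cv2.resize(t['pixels'][200:315,415:535],(400,383),interpolation=cv2.INTER_CUBIC)
B=cv2.resize(w['pixels'],(400,250)); B=cv2.copyMakeBorder(B,0,133,0,0,0)
cv2.imwrite('pics/c3.png',np.hstack([A,B]))
```

```text
t 7.12 pos [ 469.6 -244.8  145.4] psi -4.46 zax [ 1.e-04 -1.e-04 -1.e+00] shift mm [-1.  -0.3  5.4] F [ 0.1  0.3 -4.2] M [-0.01  0.06 -0.01] w 60.7 g 67.3
t [471. 262.] [484. 262.]
w [316. 199.] [316. 242.]
d [377. 377.] [382. 332.]
```

View pics/c3.png

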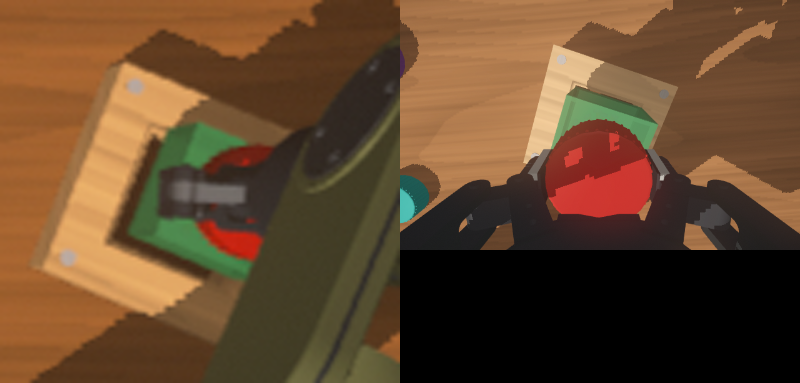

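View pics/s3.png

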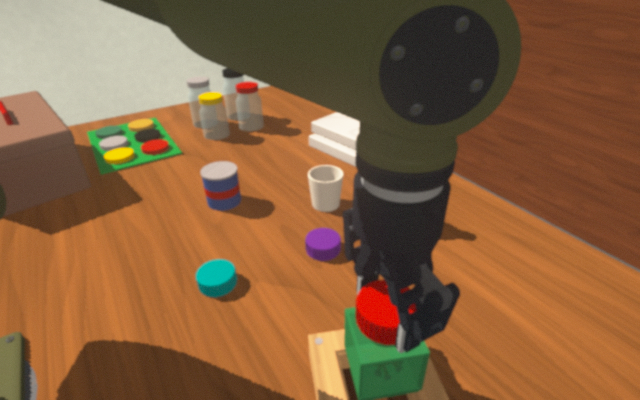

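The jar hangs over the pocket. In the top crop its left shoulder corners are near (183,124) and (130,233). I'll compare these with the predicted corners.

Run:
```python
from h import *
t=np.load('pics/t3.npz');w=np.load('pics/w3.npz')
C=lambda z,c=(469,-244.4),y=-22.6,h=35:[np.array([*(np.array(c)+Ro.from_euler('z',y,degrees=True).as_matrix()[:2,:2]@np.array(v)*h),z]) for v in((1,1),(1,-1),(-1,-1),(-1,1))]
for z,h in((127,35),(45,37),(45,70)): print(z,h,[((proj(t,X)-[415,200])*3.333).round() for X in C(z,h=h)],[proj(w,X).round() for X in C(z,h=h)])
px=t['px'][225:295,445:500]; wx=w['px'][60:280,180:460]
A=cv2.resize(px,None,fx=8,fy=8,interpolation=cv2.INTER_CUBIC)[:440,:400]; B=cv2.resize(wx[:220,:],(400,314))
cv2.imwrite('pics/c4.png',np.hstack([A,cv2.copyMakeBorder(B,0,126,0,0,0)]))
```

```text
127 35 [array([196., 124.]), array([311., 172.]), array([269., 287.]), array([152., 238.])] [array([265., 151.]), array([411., 198.]), array([359., 324.]), array([227., 285.])]
45 37 [array([153., 128.]), array([264., 175.]), array([223., 285.]), array([111., 238.])] [array([281., 131.]), array([383., 165.]), array([348., 258.]), array([252., 229.])]
45 70 [array([123.,  60.]), array([332., 147.]), array([254., 356.]), array([ 42., 266.])] [array([247.,  66.]), array([446., 134.]), array([374., 307.]), array([198., 256.])]
```

View pics/c4.png

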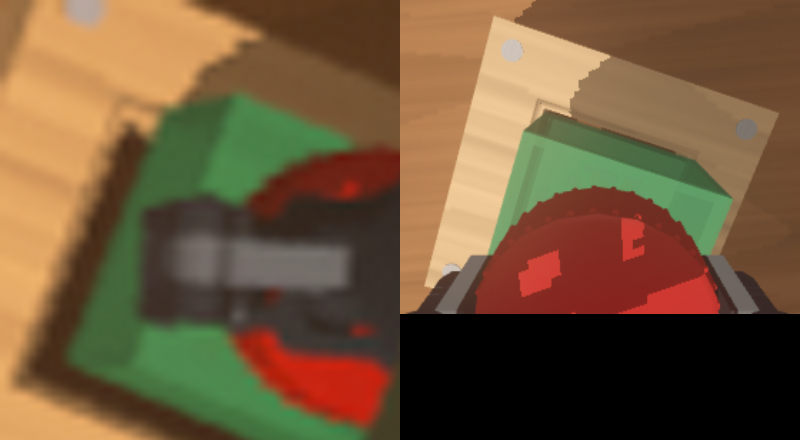

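The jar's shoulder matches the prediction in both views: (268,151) and (412,199) in the wrist view, with yaw within 0.5°. The wrist view puts the holder up to 3 mm nearer in x, so I'll split the difference and let the chamfer take the rest. Lowering gently now.

Emit:
{"api": "apply_moves", "payload": {
  "moves": [
    [[-0.0013,0,0.003],0,0.04],
    [[0,0,0.004],0,0.04],
    [[0,0,0.004],0,0.04],
    [[0,0,0.003],0,0.04],
    [[0,0,0.003],0,0.04],
    [[0,0,0.002],0,0.04],
    [[0,0,0.002],0,0.04],
    [[0,0,0.002],0,0.04],
    [[0,0,0],0,0.04]
  ]
}}

```text
time: 8.02
ee_pos: [468.0, -244.5, 121.8]
orientation: [0.999, -0.039, -0.0, -0.0]
ft_force: [-0.8, 0.8, -5.1]
gripper_width: 60.7
grasp_force: 67.3
```

Run:
```python
from h import *
rem([467.4,-244.4,97])
```

```text
t 8.02 pos [ 468.  -244.5  121.8] psi -4.47 zax [-7.e-04  5.e-04 -1.e+00] shift mm [-0.6 -0.  24.8] F [-0.8  0.8 -5.1] M [-0.    0.06  0.02] w 60.7 g 67.3
```

Emit:
{"api": "apply_moves", "payload": {
  "moves": [
    [[0,0,0.003],0,0.04],
    [[0,0,0.004],0,0.04],
    [[0,0,0.004],0,0.04],
    [[0,0,0.004],0,0.04],
    [[0,0,0.003],0,0.04],
    [[0,0,0.002],0,0.04],
    [[0,0,0.001],0,0.04],
    [[0,0,0],0,0.04],
    [[0,0,0],0,0.04]
  ]
}}

```text
time: 8.77
ee_pos: [468.3, -244.7, 101.4]
orientation: [0.999, -0.039, 0.0, 0.0]
ft_force: [0.1, -0.0, -4.0]
gripper_width: 60.8
grasp_force: 67.3
```

Run:
```python
from h import *
rem([467.4,-244.4,97])
```

```text
t 8.77 pos [ 468.3 -244.7  101.4] psi -4.47 zax [ 1.e-04 -1.e-04 -1.e+00] shift mm [-0.9 -0.2  4.4] F [ 0.1 -0.  -4. ] M [ 0.02 -0.04  0.01] w 60.8 g 67.3
```

Emit:
{"api": "apply_moves", "payload": {
  "moves": [
    [[0,0,0.001],0,0.04],
    [[0,0,0.001],0,0.04],
    [[0,0,0.001],0,0.04],
    [[0,0,0],0,0.04],
    [[0,0,0],0,0.04]
  ]
}}

```text
time: 9.18
ee_pos: [468.4, -244.7, 98.5]
orientation: [0.999, -0.039, 0.0, 0.0]
ft_force: [-0.1, -0.3, -4.0]
gripper_width: 60.8
grasp_force: 67.4
```

Emit:
{"api": "apply_moves", "payload": {
  "moves": [
    [[0,0,0.001],0,0.04],
    [[0,0,0],0,0.04],
    [[0,0,0],0,0.04]
  ]
}}

```text
time: 9.43
ee_pos: [468.8, -245.0, 98.1]
orientation: [0.999, -0.039, 0.001, 0.0]
ft_force: [-0.5, 0.0, -0.8]
gripper_width: 61.0
grasp_force: 67.6
```

Emit:
{"api": "apply_moves", "payload": {
  "moves": [
    [[0,0,0.0005],0,0.04],
    [[0,0,0],0,0.04],
    [[0,0,0],0,0.04]
  ]
}}

```text
time: 9.68
ee_pos: [468.3, -244.7, 97.1]
orientation: [0.999, -0.039, 0.0, 0.0]
ft_force: [-0.5, -0.2, -0.4]
gripper_width: 61.1
grasp_force: 67.6
```

The weight is off, so the jar is home on the floor, with TCP z ≈ 97 as expected. Now unscrewing.

Emit:
{"api": "apply_moves", "payload": {
  "moves": [
    [[0,0,0],-2,0.04],
    [[0,0,0],-3,0.04],
    [[0,0,0],-4,0.04],
    [[0,0,0],-4,0.04],
    [[0,0,0],-4,0.04],
    [[0,0,0],-4,0.04],
    [[0,0,0],-4,0.04],
    [[0,0,0],-4,0.04],
    [[0,0,0],-3,0.04],
    [[0,0,0],0,0.04]
  ]
}}

```text
time: 10.52
ee_pos: [467.9, -244.4, 97.0]
orientation: [0.971, 0.238, -0.0, -0.001]
ft_force: [-2.7, 1.9, 2.3]
gripper_width: 60.7
grasp_force: 68.1
```

Run:
```python
from h import *
rem([468.3,-244.7,97])
```

```text
t 10.52 pos [ 467.9 -244.4   97. ] psi 27.53 zax [-9.e-04  1.e-03 -1.e+00] shift mm [0.2 0.5 0. ] F [-2.7  1.9  2.3] M [ 0.34  0.35 -0.14] w 60.7 g 68.1
```

Emit:
{"api": "apply_moves", "payload": {
  "moves": [
    [[0,0,0],-3,0.04],
    [[0,0,0],-4,0.04],
    [[0,0,0],-4,0.04],
    [[0,0,0],-4,0.04],
    [[0,0,0],-4,0.04]
  ]
}}

```text
time: 10.93
ee_pos: [468.0, -244.4, 97.0]
orientation: [0.919, 0.395, -0.0, -0.001]
ft_force: [-1.7, 1.8, 2.0]
gripper_width: 60.8
grasp_force: 68.1
```

Run:
```python
from h import *
rem([468.3,-244.7,97])
```

```text
t 10.93 pos [ 468.  -244.4   97. ] psi 46.57 zax [-6.e-04  9.e-04 -1.e+00] shift mm [0.  0.4 0. ] F [-1.7  1.8  2. ] M [ 0.26  0.37 -0.45] w 60.8 g 68.1
```

Emit:
{"api": "apply_moves", "payload": {
  "moves": [
    [[0,0,0],-4,0.04],
    [[0,0,0],-4,0.04],
    [[0,0,0],-4,0.04],
    [[0,0,0],-3,0.04]
  ]
}}

```text
time: 11.27
ee_pos: [468.0, -244.3, 97.0]
orientation: [0.859, 0.512, 0.0, -0.001]
ft_force: [-2.8, 2.6, 2.5]
gripper_width: 60.7
grasp_force: 68.1
```

Run:
```python
from h import *
rem([468.3,-244.7,97])
```

```text
t 11.27 pos [ 468.  -244.3   97. ] psi 61.55 zax [-6.0e-04  1.2e-03 -1.0e+00] shift mm [-0.2  0.5  0. ] F [-2.8  2.6  2.5] M [ 0.39  0.32 -0.49] w 60.7 g 68.1
```

Emit:
{"api": "apply_moves", "payload": {
  "moves": [
    [[0,0,0],-3,0.04],
    [[0,0,0],-3,0.04],
    [[0,0,0],-1,0.04],
    [[0,0,0],0,0.04],
    [[0,0,0],0,0.04]
  ]
}}

```text
time: 11.68
ee_pos: [468.1, -244.3, 97.0]
orientation: [0.827, 0.562, 0.0, -0.001]
ft_force: [-3.4, 4.6, 4.2]
gripper_width: 60.6
grasp_force: 68.2
```

Emit:
{"api": "apply_moves", "payload": {
  "moves": [
    [[0,0,-0.001],0,0.04],
    [[0,0,-0.001],0,0.04],
    [[0,0,-0.001],0,0.04],
    [[0,0,-0.001],0,0.04],
    [[0,0,0],0,0.04]
  ]
}}

```text
time: 12.1
ee_pos: [468.0, -244.6, 100.6]
orientation: [0.826, 0.563, -0.0, -0.0]
ft_force: [-0.6, 1.5, -3.7]
gripper_width: 60.8
grasp_force: 67.5
```

Run:
```python
from h import *
rem([468.3,-244.7,97])
```

```text
t 12.1 pos [ 468.  -244.6  100.6] psi 68.53 zax [-5.e-04  1.e-04 -1.e+00] shift mm [0.  0.3 3.6] F [-0.6  1.5 -3.7] M [ 0.29  0.11 -0.1 ] w 60.8 g 67.5
```

The force equals the jar's weight, so the lid has not let go yet. I'll lower it again and turn a few degrees more. The arm has turned 73°, so there is a safe margin to 88°.

Emit:
{"api": "apply_moves", "payload": {
  "moves": [
    [[0,0,0.001],0,0.04],
    [[0,0,0.001],0,0.04],
    [[0,0,0.001],0,0.04],
    [[0,0,0.0005],0,0.04],
    [[0,0,0],0,0.04]
  ]
}}

```text
time: 12.52
ee_pos: [468.3, -244.7, 97.8]
orientation: [0.826, 0.563, 0.0, 0.0]
ft_force: [-2.4, 4.5, 3.5]
gripper_width: 61.0
grasp_force: 68.2
```

Emit:
{"api": "apply_moves", "payload": {
  "moves": [
    [[0,0,0],-2,0.04],
    [[0,0,0],-2,0.04],
    [[0,0,0],-1,0.04],
    [[0,0,0],0,0.04]
  ]
}}

```text
time: 12.85
ee_pos: [468.4, -244.7, 97.8]
orientation: [0.801, 0.598, 0.0, 0.0]
ft_force: [-3.2, 3.2, 4.3]
gripper_width: 60.8
grasp_force: 68.2
```

Run:
```python
from h import *
rem([468.3,-244.7,97])
```

```text
t 12.85 pos [ 468.4 -244.7   97.8] psi 73.52 zax [ 4.e-04  0.e+00 -1.e+00] shift mm [-0.  -0.1  0.8] F [-3.2  3.2  4.3] M [ 0.54  0.52 -0.38] w 60.8 g 68.2
```

Emit:
{"api": "apply_moves", "payload": {
  "moves": [
    [[0,0,-0.001],0,0.04],
    [[0,0,-0.001],0,0.04],
    [[0,0,-0.001],0,0.04],
    [[0,0,-0.001],0,0.04],
    [[0,0,0],0,0.04]
  ]
}}

```text
time: 13.27
ee_pos: [468.0, -244.6, 101.0]
orientation: [0.801, 0.599, -0.0, -0.0]
ft_force: [0.1, 1.8, -4.3]
gripper_width: 60.9
grasp_force: 67.4
```

Run:
```python
from h import *
rem([468.3,-244.7,97])
w=snap('wrist','w5.png');s=snap('side','s5.png')
A=cv2.resize(w['pixels'][60:300,160:480],(400,300),interpolation=cv2.INTER_CUBIC);B=cv2.resize(s['pixels'][270:400,300:473],(400,300),interpolation=cv2.INTER_CUBIC)
cv2.imwrite('pics/c5.png',np.hstack([A,B]))
```

```text
t 13.27 pos [ 468.  -244.6  101. ] psi 73.54 zax [-5.e-04  2.e-04 -1.e+00] shift mm [-0.   0.3  4. ] F [ 0.1  1.8 -4.3] M [ 0.2   0.06 -0.17] w 60.9 g 67.4
```

View pics/c5.png

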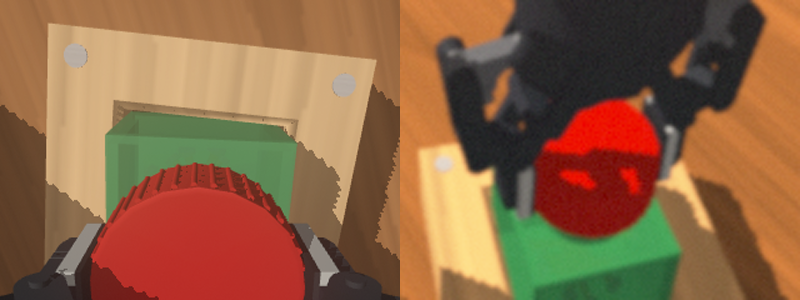

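The wrist crop shows the jar still in the pocket, turned about 3° against its walls: shoulder edge (106,135)–(297,144), holder edge (47,23)–(376,60). The lid has turned about 71° or more relative to the jar, so it is probably free, but residual torque is binding it. I'll lower it, back off 4° to unload the drive, and lift again.

Emit:
{"api": "apply_moves", "payload": {
  "moves": [
    [[0,0,0.001],0,0.04],
    [[0,0,0.001],0,0.04],
    [[0,0,0.001],0,0.04],
    [[0,0,0.0005],0,0.04],
    [[0,0,0],0,0.04],
    [[0,0,0],2,0.04],
    [[0,0,0],2,0.04],
    [[0,0,0],0,0.04],
    [[0,0,0],0,0.04]
  ]
}}

```text
time: 14.12
ee_pos: [468.9, -245.0, 98.5]
orientation: [0.821, 0.571, 0.0, 0.001]
ft_force: [0.2, 1.4, -1.0]
gripper_width: 61.1
grasp_force: 67.7
```

Run:
```python
from h import *
rem([468.3,-244.7,97])
```

```text
t 14.12 pos [ 468.9 -245.    98.5] psi 69.59 zax [ 0.0019 -0.0011 -1.    ] shift mm [ 0.1 -0.7  1.5] F [ 0.2  1.4 -1. ] M [ 0.29 -0.14 -0.05] w 61.1 g 67.7
```

Emit:
{"api": "apply_moves", "payload": {
  "moves": [
    [[0,0,-0.001],0,0.04],
    [[0,0,-0.001],0,0.04],
    [[0,0,-0.001],0,0.04],
    [[0,0,-0.001],0,0.04],
    [[0,0,0],0,0.04]
  ]
}}

```text
time: 14.53
ee_pos: [468.4, -244.8, 102.2]
orientation: [0.821, 0.57, 0.0, 0.0]
ft_force: [0.0, 0.5, -0.3]
gripper_width: 61.1
grasp_force: 67.7
```

Run:
```python
from h import *
rem([468.3,-244.7,97])
```

```text
t 14.53 pos [ 468.4 -244.8  102.2] psi 69.53 zax [ 6.e-04 -3.e-04 -1.e+00] shift mm [ 0.1 -0.1  5.2] F [ 0.   0.5 -0.3] M [ 0.14 -0.09  0.11] w 61.1 g 67.7
```

It is free: the force is only the lid's own weight. Raising it straight up by 36.5 mm.

Emit:
{"api": "apply_moves", "payload": {
  "moves": [
    [[0,0,-0.001],0,0.04],
    [[0,0,-0.002],0,0.04],
    [[0,0,-0.003],0,0.04],
    [[0,0,-0.003],0,0.04],
    [[0,0,-0.004],0,0.04],
    [[0,0,-0.005],0,0.04],
    [[0,0,-0.006],0,0.04],
    [[0,0,-0.006],0,0.04],
    [[0,0,-0.004],0,0.04],
    [[0,0,-0.0025],0,0.04]
  ]
}}

```text
time: 15.37
ee_pos: [468.6, -245.0, 139.6]
orientation: [0.822, 0.57, 0.0, 0.001]
ft_force: [0.0, 0.3, -0.1]
gripper_width: 61.2
grasp_force: 67.7
```

Emit:
{"api": "apply_moves", "payload": {
  "moves": [
    [[0,0,0],0,0.04],
    [[0,0,0],0,0.04],
    [[0,0,0],0,0.04],
    [[0,0,0],0,0.04]
  ]
}}

```text
time: 15.7
ee_pos: [467.9, -244.5, 137.9]
orientation: [0.821, 0.57, -0.0, -0.0]
ft_force: [-1.1, -0.8, 0.0]
gripper_width: 60.7
grasp_force: 67.7
```

Run:
```python
from h import *
rem([468.3,-244.7,138])
w=snap('wrist','w6.png');s=snap('side','s6.png')
A=cv2.resize(w['pixels'],(400,250));B=cv2.resize(s['pixels'][230:400,290:490],(400,340),interpolation=cv2.INTER_CUBIC)
cv2.imwrite('pics/c6.png',np.hstack([cv2.copyMakeBorder(A,0,90,0,0,0),B]))
```

```text
t 15.7 pos [ 467.9 -244.5  137.9] psi 69.53 zax [-7.e-04  5.e-04 -1.e+00] shift mm [-0.1  0.4 -0.1] F [-1.1 -0.8  0. ] M [-0.   -0.01  0.  ] w 60.7 g 67.7
```

View pics/c6.png

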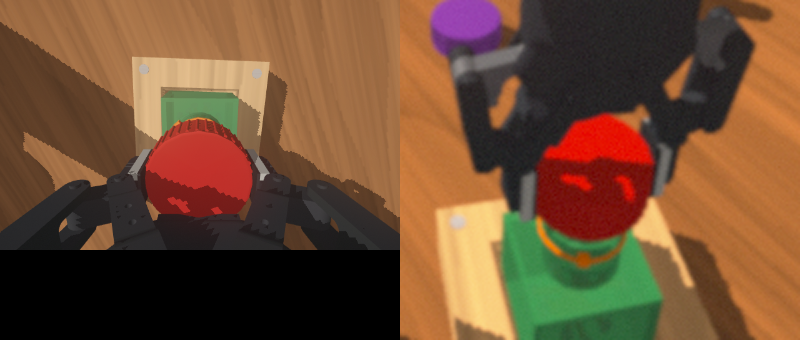

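The lid (200,172 in the wrist half) is held level above the neck. The jar is home in the pocket with its orange ring bare at (580,245), and the force is about zero. Handing in.

```bash
python3 -c "
from cell import bot
print(bot.sign_off())"
```

```text
the job is handed in; nothing more can be done
None
```

I handed the job in at about 16 s: the jar looks home in the pocket, and the lid is off and held level about 2 cm above the rim. The judge returned no verdict. The lid bound on the first two lifts, raising the jar about 2 mm in the pocket, and came free after I backed it off 4°. I did not re-measure the tin, cup and bottle at the end, but nothing came near them.

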